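# Sweep a near-field probe along a router's case seam

### The job

Check the silver-and-dark-grey router's case for leaking signals: take the blue-handled probe from its stand and sweep its tip slowly, at about 3 cm per second and about a centimetre or less above the top, along the whole seam between the silver cover and the dark grey rear part, starting at the end with the green lamp and without pressing on the case. Then lower the probe back upright into its own stand and let go. Do not shift the router, the blue-and-white switch box or the yellow-handled brush.

Things in the scene. Friction and masses are not known exactly. Their poses are not given: they have to be found in the camera images.
- probe_grip (a point): Centre of the blue handle of the near-field probe, which stands upright, tip down, in a stand. The handle is a 24 x 24 mm square bar 60 mm high, its flat sides along this point's x and y; z points up the handle. Below it are a black disc (58 mm across, 6 mm thick, its underside 36 mm below this point), then a thin 8 mm steel shaft ending in a 10 mm brass ball. The tip is 106 mm straight below this point and the handle's top 30 mm above it. Mass about 90 g.
- probe_tip (a point): Lowest point of the brass ball at the probe's tip, on its axis, 106 mm below the handle's centre (same axes).
- stand_mouth (a point): Centre of the mouth of the probe's own stand, on its top face: a fixed grey block 70 x 70 x 80 mm high with an upright 32 mm through hole. The probe's shaft hangs freely in the hole and its black disc rests on the top face, so a seated probe's tip is 70 mm below this point. z points up. The brush's stand looks the same; which of the two is nearer the robot varies.
- seam (a point): Middle of the seam on the flat top of the loose router (110 x 130 x 36 mm high, 0.45 kg), 36 mm above the table. The seam is a straight black line between the silver cover (-x side) and the dark grey rear part (+x side). It runs along this point's y, 65 mm each way, right across the router; the green lamp is beside its +y end. z points up. The router stands to the robot's left or right.
- switchbox: Bystander: blue-and-white switch box of the same shape and size as the router, with an orange lamp, loose on the other side. Origin at the centre of its underside. Not to be shifted.
- brush_grip (a point): Bystander: centre of the yellow handle of an upright brush, same handle and disc as the probe, in the other stand. Not to be shifted.
- probe: The same probe as a whole; origin at the tip's lowest point, z up the handle.
- router: The same router as a whole; origin at the centre of its underside, axes as the seam's, the seam 12 mm to its +x side.
There are look-alikes about, which are no part of the job. Leave any brown look-alike of the part that bears stand_mouth alone.

How it is judged:
By the outcome, as a careful person would: the job done as asked, in the order asked, and still so for the second after the job is handed in, with the robot touching nothing.
It also fails if it takes over 54 s, if anything falls off the work surface, if the arm or the gripper's body presses on something with over 40 N, if the wrist force passes 120 N, or if a joint passes its speed limit or range.

### The arm

A 6-joint arm with a two-finger parallel gripper is mounted at the origin on the work surface. World frame = base frame: x ahead of the robot, y to its left, z up, the work surface at z = 0. Lengths are in mm, angles in rad, forces in N, time in s.
With the tool pointing down it reaches from about 350 to 775 mm from the base axis. Payload 7.3 kg.
Tool frame: the origin (TCP) lies midway between the tips of the shut fingers; the grasp point (between the pads) lies 19 mm behind it (grip_depth is the distance from the TCP to the grasp point, in mm); z points along the fingers, y is the direction in which the jaws open and shut (so a half turn about z gives the same grasp; the last joint's range is limited). The gripper opens to 92 mm and grips with 3 to 60 N. Pads are 19 mm wide; open, the fingers measure 130 mm over their backs; the gripper's body (75 mm by 190 mm) begins 47 mm behind the grasp point.
Start: joints at [1.055, 0.342, 1.524, -0, 1.275, -0.146], TCP at [189.737, 489.535, 226.741] pointing down, gripper open.
Joint ranges: [-2.53, 2.53], [-0.77, 2.02], [0.04, 2.7], [-1, 4.14], [0.28, 2.66], [-3.11, 3.11]. Speed limits (rad/s): [2.57, 2.57, 3.14, 3.14, 3.14, 3.14].

### API

Orientations are given as [roll, pitch, yaw] about the fixed x, y, z axes, in that order (R = Rz(yaw) Ry(pitch) Rx(roll)).
In Python, from plant import get_obs, capture, close_job, spot_in, silhouettes, mark_of, grip_depth gives the robot as it stands.
- The arm moves only by the tool servo_tool, never from a script. Its arguments are lists of equal length, an entry for each row: "slide": the shift along the tool's x, y, z normalised to -1 to 1, where 1 is 20 cm, a list of three; "rot": the turn, a rotation vector about the tool's x, y, z normalised to -1 to 1, where 1 is pi rad, a list of three; "claw": the finger opening in mm, from 0 to 91.8. A call has 1 to 5 rows; each row is the pose to reach, as a shift and turn from the pose commanded when the call began, along the tool's axes at that moment, turning the shorter way round; what a row does not reach only later rows make up. A row lasts 1/8 s, in which the tool goes at most 62.5 mm and 10.7 degrees, less where a joint would pass 70% of its speed; a pose out of reach is approached as far as the arm can. A call with a number of a shift or a turn outside -1 to 1 is refused whole. A call with a gripper value outside its range is refused whole. The fingers move at their own pace and stop on an object; the grip force is fixed at half the most. Time passes only in rows, so rows that repeat a pose let the fingers close. It gives the time, the measured TCP pose, the force and the opening at its end, in the units of the state.
- get_obs(): the state, without advancing time (a new reading comes with each control period).
- capture(name): name is "scene" or "top"; returns a dict with "frame" (420x560x3 uint8, red, green, blue), "depth" (420x560 float32, mm along the optical axis (not along the pixel's ray), 0 where there is no reading), "vertical_fov" (degrees; the focal length in pixels is half the picture's height over the tangent of half this angle, whatever the lens; pixels are square), "cx", "cy" (the principal point, pixels), "D" ([k1, k2, p1, p2, k3] as OpenCV has them; the pictures are not rectified), "position" and "rotation" of the camera in the world. Camera axes: x right, y down, z forward; pixel columns grow to the right and rows downward; lengths in mm; the calibration is good to about 2 mm. A picture is of the moment at which its call begins.
- close_job(): hands the job in, once; it reports no verdict.
Trained networks look in the newest picture that a camera, given by its name, has taken for a name from the list of things; names that differ only in an ending like _2 or _b are one class to them, and where a whole thing is asked for, a point or a joint stands for the part that bears it (a point fixed in the world has none). Each returns a list of dicts, best first, with "confidence" (0 to 1); they miss things now and then, are a little off and sometimes report something else, mostly with a low value. They report only what shows in the picture. A call takes as long as a camera call. They do not tell look-alikes from the thing itself.
- spot_in(query, camera): "box" ([left, top, right, bottom] in pixels, round what is visible of it).
- silhouettes(query, camera): "pixels" (420x560 bool, what is visible of it) and "box" ([left, top, right, bottom] in pixels, round what is visible of it).
- mark_of(query, camera): "xy" ([column, row] in pixels: a listed point, or the origin of a listed thing).
The state is a dict: "time": time; "joint_positions": joint angles; "dq": joint speeds; "tau": joint torques, N m; "tool_pos": TCP position; "tcp_rot": TCP orientation; "contact_force": force on the tool from outside, world axes, zero at the start; "moment": the same for the moment, N m; "grip_width": finger opening in mm.
Only numpy, scipy, OpenCV 4.12 (cv2) and the standard library are available. Lean on these libraries where they do the work, as an engineer would, in place of code of your own. Each camera call takes 0.05 s, during which the arm holds its last target. There are 200 camera calls.

## Working session

There is one attempt and no reset: what is moved stays moved. The work goes in short steps, Python scripts to look and compute and a tool call to move; the robot and the scene stay as the last step left them, time stands still between calls to the robot, and variables do not carry over. Pictures are saved under pics/ and viewed, about 8 in all and at most 12, crops included, and the job is handed in when it is done.

Besides the shell and the picture viewer there is one more tool, called after "Emit:" by a JSON object that holds its "fn" and its "kwargs", one argument or row to a line. servo_tool: Moves the arm, as the interface text tells. Scaled input: -1 to 1 covers 20 cm each way for a shift and pi rad each way for a turn. Its arguments: {"type":"object","properties":{"slide":{"type":"array","items":{"type":"array","items":{"type":"number"}}},"rot":{"type":"array","items":{"type":"array","items":{"type":"number"}}},"claw":{"type":"array","items":{"type":"number"}}},"required":["slide","rot","claw"]}

```bash
mkdir -p pics
cat > h.py <<'E'
import numpy as np, cv2
from plant import get_obs, capture, close_job, spot_in, silhouettes, mark_of, grip_depth
def K(c):
    f=c["frame"].shape[0]/2/np.tan(np.radians(c["vertical_fov"])/2)
    return np.array([[f,0,c["cx"]],[0,f,c["cy"]],[0,0,1.]])
def ray(c,uv):
    p=cv2.undistortPoints(np.array(uv,float).reshape(-1,1,2),K(c),np.array(c["D"],float)).reshape(-1,2)
    return np.c_[p,np.ones(len(p))]@np.array(c["rotation"]).T
def onz(c,uv,z):
    d=ray(c,uv);o=np.array(c["position"]);return o+d*((z-o[2])/d[:,2])[:,None]
def bydepth(c,uv):
    uv=np.array(uv,float).reshape(-1,2);d=ray(c,uv)
    z=np.array([c["depth"][int(round(v)),int(round(u))] for u,v in uv])
    return np.array(c["position"])+d*z[:,None]
def save(c,n): cv2.imwrite("pics/"+n+".png",c["frame"][:,:,::-1])
E
python3 - <<'E'
from h import *
np.set_printoptions(precision=1,suppress=True)
print(get_obs(), grip_depth)
for n in("scene","top"):
    c=capture(n);save(c,n+"0");print(n,c["position"],np.array(c["rotation"]).round(3).tolist(),c["vertical_fov"])
    for q in("probe_grip","probe_tip","stand_mouth","seam","switchbox","brush_grip","router"):
        for r in mark_of(q,n)[:4]:
            print(q,np.array(r["xy"]),round(r["confidence"],2),bydepth(c,[r["xy"]])[0])
E
cd pics; python3 -c "
import cv2;cv2.imwrite('both.png',cv2.resize(cv2.vconcat([cv2.imread('scene0.png'),cv2.imread('top0.png')]),(400,600)))"
```

```text
{'time': 0.0, 'joint_positions': array([ 1.1,  0.3,  1.5,  0. ,  1.3, -0.1]), 'dq': array([-0., -0., -0.,  0.,  0., -0.]), 'tau': array([  0. , -43.1, -24.4,   0.1,   0.1,  -0. ]), 'tool_pos': array([189.5, 489.1, 226. ]), 'tcp_rot': array([-3.1, -0. ,  2.8]), 'contact_force': array([ 0.5, -0.1,  0.3]), 'moment': array([-0.,  0., -0.]), 'grip_width': 92.11965679559236} 18.8
scene [ 879.3 -550.7  692.1] [-2.31, 0.0, 0.496] 49.69040981755245
probe_grip [302.7 209.6] 0.89 [1186.6 -243.4  999.5]
stand_mouth [398.3 164.7] 0.92 [ 750.4 -679.6  563.3]
stand_mouth [303.9 223.1] 0.91 [1188.4 -241.7 1001.2]
stand_mouth [377.7 199.7] 0.91 [ 861.  -569.   673.9]
stand_mouth [299.1 286.6] 0.6 [1179.2 -250.8  992.1]
seam [174.4 321.8] 0.56 [1656.3  226.3 1469.2]
switchbox [306.4 178.8] 0.72 [1240.9 -189.1 1053.8]
brush_grip [232.7 187.1] 0.94 [1509.5   79.4 1322.3]
router [177.4 327.1] 0.86 [1636.6  206.6 1449.4]
top [427.5  22.6 877.1] [-2.937, 0.001, -1.717] 51.97632745220946
probe_grip [276.8 185. ] 0.73 [ -782.3 -1187.2  -332.8]
probe_tip [414.8 231.6] 0.63 [-1737.2 -2142.1 -1287.6]
stand_mouth [133.9 156.3] 0.97 [-124.  -528.9  325.5]
stand_mouth [206.4 142.3] 0.89 [-556.  -960.9 -106.5]
stand_mouth [272.8 189.8] 0.75 [ -796.3 -1201.2  -346.8]
seam [423.8 226.4] 0.89 [-1800.4 -2205.3 -1350.9]
switchbox [174.9 253.9] 0.94 [-341.9 -746.8  107.6]
brush_grip [291.5 263.1] 0.63 [ -812.9 -1217.8  -363.3]
router [416.4 231.1] 0.66 [-1737.4 -2142.3 -1287.8]
```

View pics/top0.png

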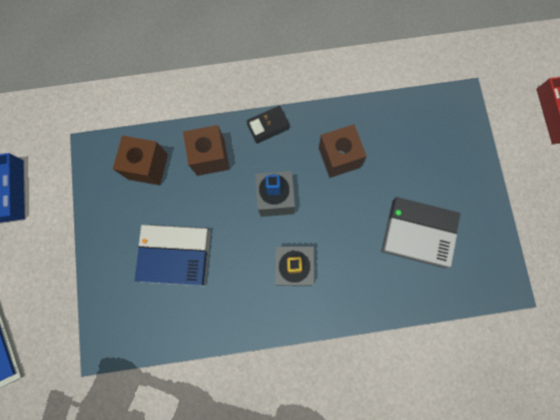

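View pics/scene0.png

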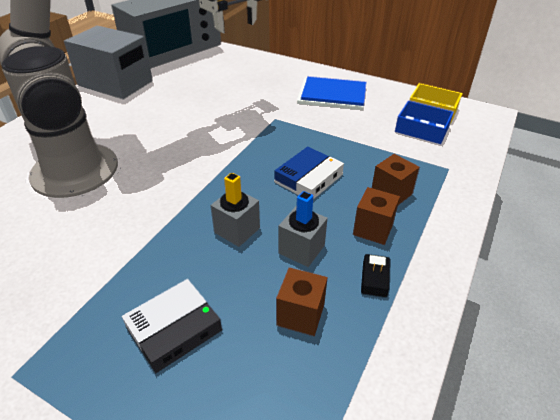

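The top view shows the blue probe in its grey stand at (274,188) and the yellow brush in its grey stand at (294,265). The router is on the right at (422,232), with its lamp at (398,212), and the switch box is on the left at (173,255). The three brown blocks are look-alikes. Camera rotation is given as rpy, so I'm fixing the conversion and measuring.

```bash
cat >> h.py <<'E'
from scipy.spatial.transform import Rotation as Rn
_cap=capture
def capture(n):
    c=dict(_cap(n));c["rotation"]=Rn.from_euler("xyz",c["rotation"]).as_matrix();return c
E
python3 - <<'E'
from h import *
np.set_printoptions(precision=1,suppress=True)
R=Rn.from_euler
def blob(m):
    n,l,s,ce=cv2.connectedComponentsWithStats(m.astype(np.uint8)); return sorted([(s[i,4],ce[i]) for i in range(1,n) if s[i,4]>3],key=lambda t:-t[0])[:4]
for n in("top","scene"):
    c=capture(n)
    for q,z in(("probe_grip",116),("stand_mouth",80),("seam",36),("brush_grip",116)):
        for r in mark_of(q,n)[:4]:
            print(n,q,np.array(r["xy"]),round(r["confidence"],2),bydepth(c,[r["xy"]])[0],onz(c,[r["xy"]],z)[0])
    f=c["frame"].astype(int);g=(f[...,1]>f[...,0]+90)&(f[...,1]>f[...,2]+60)
    for a,ce in blob(g): print("green",a,ce,onz(c,[ce],36)[0])
    rr=silhouettes("router",n)
    if rr:
        m=rr[0]["pixels"];v,u=np.nonzero(m);P=bydepth(c,np.c_[u,v])
        top=P[(P[:,2]>28)&(P[:,2]<44)];col=f[v,u][(P[:,2]>28)&(P[:,2]<44)]
        print("router z med",np.median(top[:,2]),len(top),cv2.minAreaRect(top[:,:2].astype(np.float32)))
        br=col.sum(1)>330; s,d=top[br][:,:2],top[~br][:,:2]
        print("silver rect",cv2.minAreaRect(s.astype(np.float32)),"dark mean",d.mean(0),"silver mean",s.mean(0))
    # probe handle top: blue points z>125
    vv,uu=np.mgrid[0:420,0:560];P=bydepth(c,np.c_[uu.ravel(),vv.ravel()]).reshape(420,560,3)
    blue=(f[...,2]>f[...,0]+60)&(P[...,2]>135)&(P[...,2]<160)&(abs(P[...,0]-550)<250)&(abs(P[...,1])<250)
    t=P[blue];print("handle top",len(t),np.median(t,0) if len(t) else "",cv2.minAreaRect(t[:,:2].astype(np.float32)) if len(t)>3 else "")
    h=(P[...,2]>74)&(P[...,2]<83)&(abs(P[...,0]-550)<250)&(abs(P[...,1])<100)
    for a,ce in blob(h):
        print("standtop",a,ce,onz(c,[ce],80)[0])
E
python3 -c "
import cv2;i=cv2.imread('pics/top0.png');cv2.imwrite('pics/crop.png',cv2.hconcat([cv2.resize(i[150:230,230:325],(380,320),interpolation=2),cv2.resize(i[190:275,375:470],(380,320),interpolation=2)]))"
```

```text
top probe_grip [276.7 183.7] 0.59 [617.4  22.9 148. ] [625.7  23.  116. ]
top stand_mouth [133.9 154.3] 0.97 [742.7 296.7  56.4] [733.6 288.8  80. ]
top stand_mouth [272.8 188.4] 0.87 [611.2  30.9 143.2] [627.   31.6  80. ]
top stand_mouth [203.4 142. ] 0.63 [748.7 156.9  55. ] [738.9 152.8  80. ]
top stand_mouth [343.  144.3] 0.58 [ 706.5 -121.7   44.5] [ 694.6 -115.6   80. ]
top seam [424.5 224.7] 0.6 [ 521.2 -253.9   37.2] [ 521.3 -254.3   36. ]
top brush_grip [293.4 262.8] 0.9 [477.5  14.1 146.7] [479.6  13.7 116. ]
green 20 [397.9 212.1] [ 553.8 -207.3   36. ]
router z med 36.91477649305773 3699 ((508.94793701171875, -248.5808563232422), (130.96665954589844, 110.55168151855469), 67.17259216308594)
silver rect ((495.99267578125, -243.18492126464844), (130.98812866210938, 82.51731872558594), 66.89024353027344) dark mean [ 536.7 -261.7] silver mean [ 489.6 -238. ]
handle top 125 [619.5  30.2 146.3] ((623.2530517578125, 29.832443237304688), (23.218843460083008, 23.520061492919922), 82.15367889404297)
standtop 613 [294.8 264.5] [478.7  11.2  80. ]
standtop 564 [275.9 192.2] [618.8  2
[... 526 characters left out ...]
ne brush_grip [235.7 190.7] 0.97 [483.8  10.3 115.5] [484.2   9.8 116. ]
green 30 [205.2 309.3] [ 552.3 -206.1   36. ]
router z med 35.33411711178212 4330 ((509.2937927246094, -248.1676788330078), (129.79623413085938, 112.93077087402344), 67.2384033203125)
silver rect ((493.4584045410156, -241.43521118164062), (129.6331787109375, 78.51695251464844), 67.2384033203125) dark mean [ 537.  -265.1] silver mean [ 489.1 -240.7]
handle top 123 [627.   21.3 143.9] ((624.3543090820312, 27.779117584228516), (27.290735244750977, 23.78691291809082), 81.4637680053711)
standtop 467 [301.8 227.2] [628.5  13.3  80. ]
standtop 410 [235.  208.3] [487.5  -2.   80. ]
standtop 390 [308.4 277.2] [691.9 -90.4  80. ]
```

View pics/crop.png

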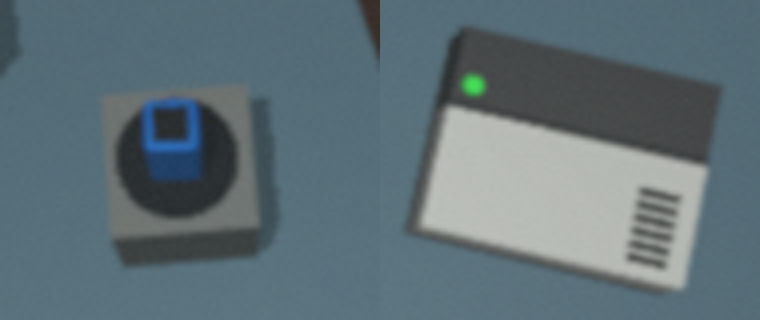

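The crop shows the blue handle in the grey stand (not brown), whose disc is seated. In the router crop, the green lamp is beside the upper-left end of the seam. Handle is about (624.5, 30) with its faces at -8°/82°. The seam's middle is about (521,-253), running along 67.2°.

```bash
cat >> h.py <<'E'
def go(x,y,z,jaw=None):
    """normalised tool-frame move from measured TCP pose to world TCP x,y,z; jaw angle deg"""
    s=get_obs();R=Rn.from_euler("xyz",s["tcp_rot"])
    d=R.inv().apply(np.array([x,y,z])-s["tool_pos"])/200
    print("t",round(s["time"],2),"tcp",s["tool_pos"].round(1),"rpy",s["tcp_rot"].round(4),"F",s["contact_force"].round(1),"w",round(s["grip_width"],1),"\n slide",d.round(4))
    if jaw is not None:
        Rt=Rn.from_euler("xyz",[np.pi,0,np.radians(jaw+90)])
        print(" rot",((R.inv()*Rt).as_rotvec()/np.pi).round(4))
E
python3 -c "
from h import *
go(624.5,30,190,82)"
```

```text
t 1.4 tcp [189.7 489.6 226.7] rpy [3.1415 0.     2.7718] F [0.1 0.5 0.5] w 91.8 
 slide [-2.8573 -1.3568  0.1836]
 rot [ 0.      0.     -0.0733]
```

Emit:
{"fn": "servo_tool", "kwargs": {
  "slide": [
    [-1, -0.475, 0.06],
    [-1, -0.475, 0.06],
    [-1, -0.475, 0.06],
    [-1, -0.475, 0.06]
  ],
  "rot": [
    [0, 0, 0],
    [0, 0, 0],
    [0, 0, 0],
    [0, 0, 0]
  ],
  "claw": [70, 70, 70, 70]
}}

```text
time: 1.9
tool_pos: [343.5, 326.6, 214.7]
tcp_rot: [3.142, 0.0, 2.77]
contact_force: [1.1, 0.4, -0.3]
grip_width: 70.1
```

Emit:
{"fn": "servo_tool", "kwargs": {
  "slide": [
    [-1, -0.475, 0.06],
    [-1, -0.475, 0.06],
    [-1, -0.475, 0.06],
    [-1, -0.475, 0.06]
  ],
  "rot": [
    [0, 0, 0],
    [0, 0, 0],
    [0, 0, 0],
    [0, 0, 0]
  ],
  "claw": [70, 70, 70, 70]
}}

```text
time: 2.4
tool_pos: [495.8, 165.3, 202.5]
tcp_rot: [-3.142, 0.0, 2.769]
contact_force: [0.3, -0.2, -0.1]
grip_width: 69.9
```

Emit:
{"fn": "servo_tool", "kwargs": {
  "slide": [
    [-0.857, -0.407, 0.06],
    [-0.857, -0.407, 0.06],
    [-0.857, -0.407, 0.06],
    [-0.857, -0.407, 0.06]
  ],
  "rot": [
    [0, 0, -0.073],
    [0, 0, -0.073],
    [0, 0, -0.073],
    [0, 0, -0.073]
  ],
  "claw": [70, 70, 70, 70]
}}

```text
time: 2.9
tool_pos: [626.2, 26.3, 189.3]
tcp_rot: [-3.141, -0.0, 2.997]
contact_force: [-0.7, 0.1, -0.0]
grip_width: 70.1
```

```bash
python3 -c "
from h import *
c=capture('scene');save(c,'s1')
go(624.5,30,101,82)
cv2.imwrite('pics/s1c.png',cv2.resize(c['frame'][90:290,180:430,::-1],(750,600)))"
```

```text
t 2.95 tcp [625.2  27.8 189.6] rpy [-3.1415e+00 -1.1000e-03  2.9980e+00] F [-0.1  1.2  0.3] w 70.0 
 slide [0.0046 0.0102 0.4428]
 rot [-0.     -0.0004 -0.0013]
```

View pics/s1c.png

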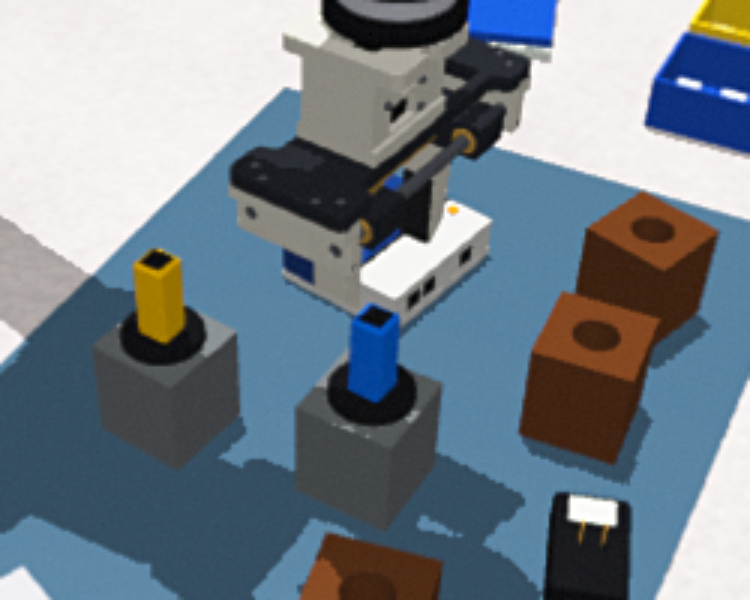

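The crop shows the open gripper above the blue handle at (375,315), with the jaws either side. The brush at (160,290) is well clear. Descending and closing.

Emit:
{"fn": "servo_tool", "kwargs": {
  "slide": [
    [0, 0.005, 0.22],
    [0, 0.005, 0.44],
    [0, 0.005, 0.44],
    [0, 0.005, 0.44]
  ],
  "rot": [
    [0, 0, 0],
    [0, 0, 0],
    [0, 0, 0],
    [0, 0, 0]
  ],
  "claw": [70, 70, 70, 45]
}}

```text
time: 3.45
tool_pos: [625.3, 31.7, 104.8]
tcp_rot: [3.141, 0.003, 3.002]
contact_force: [0.5, 0.9, 0.3]
grip_width: 64.0
```

```bash
python3 -c "
from h import *
c=capture('scene')
go(624.5,30,101,82)
s=capture('top')
cv2.imwrite('pics/s2c.png',cv2.hconcat([cv2.resize(c['frame'][130:250,240:370,::-1],(390,360)),cv2.resize(s['frame'][130:250,210:340,::-1],(390,360))]))"
```

```text
t 3.5 tcp [625.7  31.5 105.2] rpy [3.1412 0.0038 3.0019] F [-0.1 -1.2  0.5] w 60.7 
 slide [ 0.0049 -0.0083  0.0212]
 rot [ 0.0001  0.0012 -0.    ]
```

View pics/s2c.png

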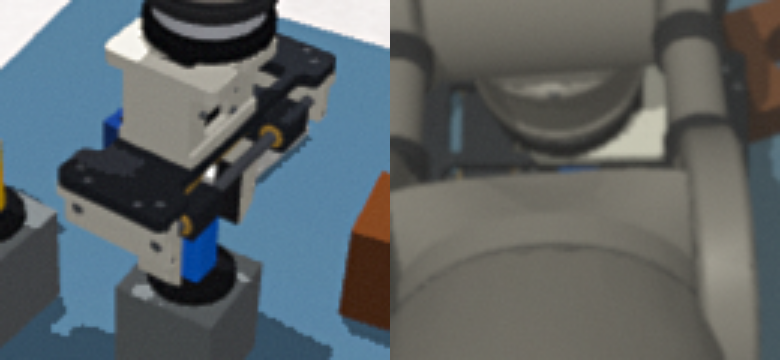

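The fingers straddle the blue handle at crop (205,245) and are clear of the disc. Closing.

Emit:
{"fn": "servo_tool", "kwargs": {
  "slide": [
    [0, 0, 0.01],
    [0, 0, 0.01],
    [0, 0, 0.01],
    [0, 0, 0.01],
    [0, 0, 0.01]
  ],
  "rot": [
    [0, 0, 0],
    [0, 0, 0],
    [0, 0, 0],
    [0, 0, 0],
    [0, 0, 0]
  ],
  "claw": [30, 24, 20, 15, 15]
}}

```text
time: 4.18
tool_pos: [624.6, 30.9, 100.9]
tcp_rot: [3.142, 0.0, 3.001]
contact_force: [-1.7, 0.4, 1.8]
grip_width: 24.0
```

Emit:
{"fn": "servo_tool", "kwargs": {
  "slide": [
    [0, 0, 0],
    [0, 0, 0]
  ],
  "rot": [
    [0, 0, 0],
    [0, 0, 0]
  ],
  "claw": [15, 15]
}}

```text
time: 4.42
tool_pos: [624.6, 30.9, 100.9]
tcp_rot: [3.142, 0.0, 3.001]
contact_force: [0.3, -0.6, 3.1]
grip_width: 24.0
```

Emit:
{"fn": "servo_tool", "kwargs": {
  "slide": [
    [0, 0, -0.15],
    [0, 0, -0.35],
    [0, 0, -0.5],
    [0, 0, -0.5]
  ],
  "rot": [
    [0, 0, 0],
    [0, 0, 0],
    [0, 0, 0],
    [0, 0, 0]
  ],
  "claw": [15, 15, 15, 15]
}}

```text
time: 4.92
tool_pos: [625.8, 31.0, 202.9]
tcp_rot: [3.141, 0.005, 3.001]
contact_force: [0.5, 0.2, -1.1]
grip_width: 23.6
```

```bash
python3 -c "
from h import *
go(548,-188.5,155,82)"
```

```text
t 4.92 tcp [625.8  31.  202.9] rpy [3.1411 0.0049 3.0012] F [ 0.5  0.2 -1.1] w 23.6 
 slide [ 0.2326 -1.1411  0.2378]
 rot [ 0.0002  0.0016 -0.0002]
```

Emit:
{"fn": "servo_tool", "kwargs": {
  "slide": [
    [0.05, -0.25, 0],
    [0.11, -0.55, 0],
    [0.17, -0.85, 0],
    [0.2, -1, 0],
    [0.2, -1, 0]
  ],
  "rot": [
    [0, 0, 0],
    [0, 0, 0],
    [0, 0, 0],
    [0, 0, 0],
    [0, 0, 0]
  ],
  "claw": [15, 15, 15, 15, 15]
}}

```text
time: 5.55
tool_pos: [555.5, -163.3, 198.8]
tcp_rot: [3.141, -0.003, 2.997]
contact_force: [0.1, 0.9, -1.0]
grip_width: 24.0
```

Emit:
{"fn": "servo_tool", "kwargs": {
  "slide": [
    [0.03, -0.14, 0.1],
    [0.03, -0.14, 0.2],
    [0.03, -0.14, 0.23],
    [0.03, -0.14, 0.23]
  ],
  "rot": [
    [0, 0, 0],
    [0, 0, 0],
    [0, 0, 0],
    [0, 0, 0]
  ],
  "claw": [15, 15, 15, 15]
}}

```text
time: 6.05
tool_pos: [547.2, -187.3, 154.1]
tcp_rot: [3.141, -0.001, 3.002]
contact_force: [-0.6, -0.7, -0.4]
grip_width: 23.8
```

Run:
```python
from h import *
np.set_printoptions(precision=1,suppress=True)
go(548,-188.5,133.5,82)
t=get_obs()["tool_pos"]
for n in("scene","top"):
    c=capture(n);save(c,n+"3")
    for q in("probe_tip","seam"):
        for r in mark_of(q,n)[:2]: print(n,q,np.array(r["xy"]),round(r["confidence"],2),onz(c,[r["xy"]],t[2]-91 if q!="seam" else 36)[0], bydepth(c,[r["xy"]])[0])
    p=(np.array([[t[0],t[1],t[2]-91]])-c["position"])@c["rotation"]
    print("exp tip px",cv2.projectPoints(p,np.zeros(3),np.zeros(3),K(c),np.array(c["D"],float))[0].ravel())
    if n=="scene":cv2.imwrite('pics/s3c.png',cv2.resize(c['frame'][220:380,100:310,::-1],(787,600)))
```

```text
t 6.05 tcp [ 547.2 -187.3  154.1] rpy [ 3.1 -0.   3. ] F [-0.6 -0.7 -0.4] w 23.8 
 slide [-0.  -0.   0.1]
 rot [ 0. -0.  0.]
scene probe_tip [212.4 290.8] 0.83 [ 554.7 -183.1   63.1] [ 523.3 -147.5    2.2]
exp tip px [207.4 290.8]
top seam [273.3 186.5] 0.26 [641.7  30.6  36. ] [638.2  30.4  49.8]
exp tip px [391.8 214.3]
```

View pics/s3c.png

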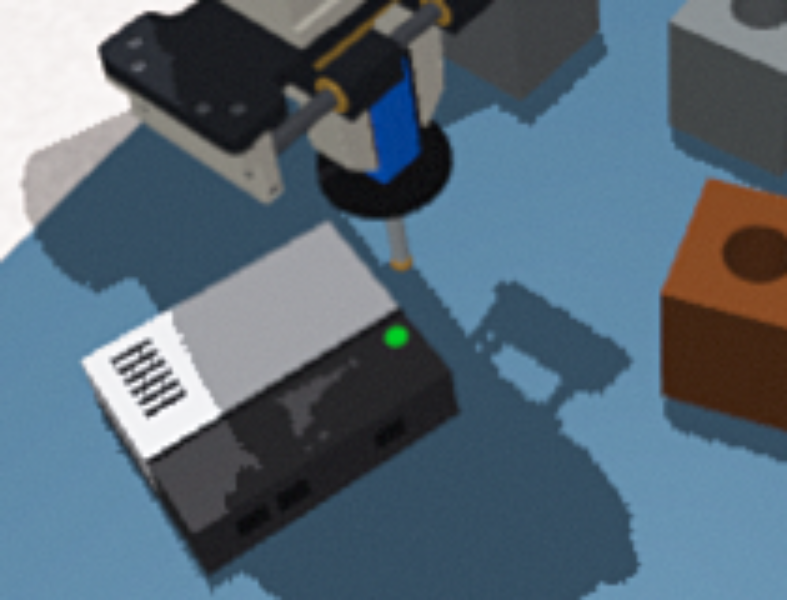

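The tip shows at crop (401,268), image px (207,291), which matches the position predicted from the grasp. The network's (212,291) is off the ball. The seam ends in this crop are about (403,308) and (148,460).

Run:
```python
from h import *
np.set_printoptions(precision=4,suppress=True)
c=capture("scene")
e=onz(c,[[100+403/3.748,220+308/3.75],[100+148/3.748,220+460/3.75]],36)
print("scene ends",e, e.mean(0), np.degrees(np.arctan2(*(e[0]-e[1])[1::-1])), np.linalg.norm(e[0]-e[1]))
# top0 crop seam ends: crop 4x, origin (375,190)
i=cv2.imread("pics/top0.png");t=capture("top")
e=onz(t,[[375+(447-380)/4,190+105/3.765],[375+(707-380)/4,190+164/3.765]],36);print("top ends",e,e.mean(0))
R=Rn.from_euler("xyz",get_obs()["tcp_rot"])
y=np.array([np.cos(np.radians(67.2)),np.sin(np.radians(67.2)),0]);m=np.array([520.7,-253.3,0])
print("start+4",m+69*y,"end",m-69*y)
print("sweep 138mm tool",R.inv().apply(-138*y)/200)
m[2]=132.5;go(*(m+69*y))
```

```text
scene ends [[ 547.175  -191.7734   36.    ]
 [ 495.6596 -311.1357   36.    ]] [ 521.4173 -251.4545   36.    ] 66.65555103381833 130.0045659896335
top ends [[ 544.147  -192.8438   36.    ]
 [ 494.783  -313.4393   36.    ]] [ 519.465  -253.1416   36.    ]
start+4 [ 547.4386 -189.6914    0.    ] end [ 493.9614 -316.9086    0.    ]
sweep 138mm tool [ 0.1758 -0.6672 -0.    ]
t 6.45 tcp [ 547.3 -188.3  155.1] rpy [-3.1415  0.0007  3.0012] F [ 0.3  0.7 -1.8] w 23.8 
 slide [-0.0017 -0.0065  0.1129]
```

Emit:
{"fn": "servo_tool", "kwargs": {
  "slide": [
    [-0.002, -0.006, 0.05],
    [-0.002, -0.006, 0.1],
    [-0.002, -0.006, 0.11],
    [-0.002, -0.006, 0.11]
  ],
  "rot": [
    [0, 0, 0],
    [0, 0, 0],
    [0, 0, 0],
    [0, 0, 0]
  ],
  "claw": [15, 15, 15, 15]
}}

```text
time: 6.95
tool_pos: [547.2, -189.6, 132.3]
tcp_rot: [3.141, -0.001, 3.001]
contact_force: [0.3, 0.3, -1.3]
grip_width: 23.8
```

Run:
```python
from h import *
go(547.4,-189.7,132.5)
c=capture("scene");cv2.imwrite('pics/s4c.png',cv2.resize(c['frame'][240:360,110:270,::-1],(800,600)))
```

```text
t 6.95 tcp [ 547.2 -189.6  132.3] rpy [ 3.1413e+00 -5.0000e-04  3.0011e+00] F [ 0.3  0.3 -1.3] w 23.8 
 slide [-0.001  -0.0005 -0.0008]
```

View pics/s4c.png

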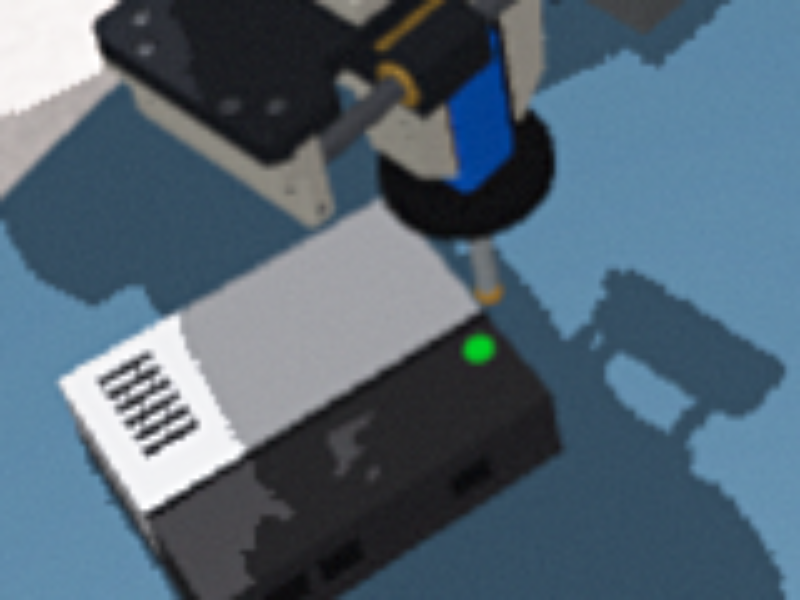

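The ball's bottom is at crop (488,303), just above and a little beyond the seam's lamp end at (485,313). Starting the sweep at 28 mm/s.

Emit:
{"fn": "servo_tool", "kwargs": {
  "slide": [
    [0.0045, -0.0169, 0],
    [0.0089, -0.0338, 0],
    [0.0134, -0.0507, 0],
    [0.0178, -0.0676, 0],
    [0.0223, -0.0846, 0]
  ],
  "rot": [
    [0, 0, 0],
    [0, 0, 0],
    [0, 0, 0],
    [0, 0, 0],
    [0, 0, 0]
  ],
  "claw": [15, 15, 15, 15, 15]
}}

```text
time: 7.62
tool_pos: [540.4, -206.0, 132.7]
tcp_rot: [3.142, 0.0, 3.001]
contact_force: [-0.2, 0.6, -0.1]
grip_width: 23.8
```

Emit:
{"fn": "servo_tool", "kwargs": {
  "slide": [
    [0.0045, -0.0169, 0],
    [0.0089, -0.0338, 0],
    [0.0134, -0.0507, 0],
    [0.0178, -0.0676, 0],
    [0.0223, -0.0846, 0]
  ],
  "rot": [
    [0, 0, 0],
    [0, 0, 0],
    [0, 0, 0],
    [0, 0, 0],
    [0, 0, 0]
  ],
  "claw": [15, 15, 15, 15, 15]
}}

```text
time: 8.25
tool_pos: [533.6, -222.1, 132.7]
tcp_rot: [3.141, -0.0, 3.001]
contact_force: [0.3, 1.1, -0.3]
grip_width: 23.9
```

Emit:
{"fn": "servo_tool", "kwargs": {
  "slide": [
    [0.0045, -0.0169, 0],
    [0.0089, -0.0338, 0],
    [0.0134, -0.0507, 0],
    [0.0178, -0.0676, 0],
    [0.0223, -0.0846, 0]
  ],
  "rot": [
    [0, 0, 0],
    [0, 0, 0],
    [0, 0, 0],
    [0, 0, 0],
    [0, 0, 0]
  ],
  "claw": [15, 15, 15, 15, 15]
}}

```text
time: 8.88
tool_pos: [526.9, -238.2, 132.7]
tcp_rot: [3.142, 0.0, 3.001]
contact_force: [0.3, -0.3, 0.2]
grip_width: 23.9
```

Emit:
{"fn": "servo_tool", "kwargs": {
  "slide": [
    [0.0045, -0.0169, 0],
    [0.0089, -0.0338, 0],
    [0.0134, -0.0507, 0],
    [0.0178, -0.0676, 0],
    [0.0223, -0.0846, 0]
  ],
  "rot": [
    [0, 0, 0],
    [0, 0, 0],
    [0, 0, 0],
    [0, 0, 0],
    [0, 0, 0]
  ],
  "claw": [15, 15, 15, 15, 15]
}}

```text
time: 9.5
tool_pos: [520.1, -254.3, 132.7]
tcp_rot: [3.141, -0.0, 3.001]
contact_force: [-0.9, -0.6, -0.4]
grip_width: 23.5
```

Emit:
{"fn": "servo_tool", "kwargs": {
  "slide": [
    [0.0045, -0.0169, 0],
    [0.0089, -0.0338, 0],
    [0.0134, -0.0507, 0],
    [0.0178, -0.0676, 0],
    [0.0223, -0.0846, 0]
  ],
  "rot": [
    [0, 0, 0],
    [0, 0, 0],
    [0, 0, 0],
    [0, 0, 0],
    [0, 0, 0]
  ],
  "claw": [15, 15, 15, 15, 15]
}}

```text
time: 10.12
tool_pos: [513.3, -270.5, 132.7]
tcp_rot: [3.142, 0.0, 3.001]
contact_force: [-0.4, -0.5, -0.8]
grip_width: 23.7
```

Emit:
{"fn": "servo_tool", "kwargs": {
  "slide": [
    [0.0045, -0.0169, 0],
    [0.0089, -0.0338, 0],
    [0.0134, -0.0507, 0],
    [0.0178, -0.0676, 0],
    [0.0223, -0.0846, 0]
  ],
  "rot": [
    [0, 0, 0],
    [0, 0, 0],
    [0, 0, 0],
    [0, 0, 0],
    [0, 0, 0]
  ],
  "claw": [15, 15, 15, 15, 15]
}}

```text
time: 10.75
tool_pos: [506.5, -286.6, 132.7]
tcp_rot: [3.141, 0.0, 3.001]
contact_force: [0.2, -0.3, -0.4]
grip_width: 23.7
```

Emit:
{"fn": "servo_tool", "kwargs": {
  "slide": [
    [0.0045, -0.0169, 0],
    [0.0089, -0.0338, 0],
    [0.0134, -0.0507, 0],
    [0.0178, -0.0676, 0],
    [0.0223, -0.0846, 0]
  ],
  "rot": [
    [0, 0, 0],
    [0, 0, 0],
    [0, 0, 0],
    [0, 0, 0],
    [0, 0, 0]
  ],
  "claw": [15, 15, 15, 15, 15]
}}

```text
time: 11.38
tool_pos: [499.7, -302.7, 132.7]
tcp_rot: [3.142, 0.0, 3.001]
contact_force: [0.2, 0.1, -1.2]
grip_width: 24.1
```

Emit:
{"fn": "servo_tool", "kwargs": {
  "slide": [
    [0.0045, -0.0169, 0],
    [0.0089, -0.0338, 0],
    [0.0134, -0.0507, 0],
    [0.0178, -0.0676, 0],
    [0.0223, -0.0846, 0]
  ],
  "rot": [
    [0, 0, 0],
    [0, 0, 0],
    [0, 0, 0],
    [0, 0, 0],
    [0, 0, 0]
  ],
  "claw": [15, 15, 15, 15, 15]
}}

```text
time: 12.0
tool_pos: [493.0, -318.8, 132.7]
tcp_rot: [3.141, 0.0, 3.001]
contact_force: [0.0, -0.4, -0.2]
grip_width: 23.6
```

Run:
```python
from h import *
go(624.6,30.9,198)
c=capture("scene");cv2.imwrite('pics/s5c.png',cv2.resize(c['frame'][240:390,90:290,::-1],(800,600)))
```

```text
t 12.0 tcp [ 493.  -318.8  132.7] rpy [3.1415e+00 1.0000e-04 3.0011e+00] F [ 0.  -0.4 -0.2] w 23.6 
 slide [-0.4069  1.8237 -0.3263]
```

View pics/s5c.png

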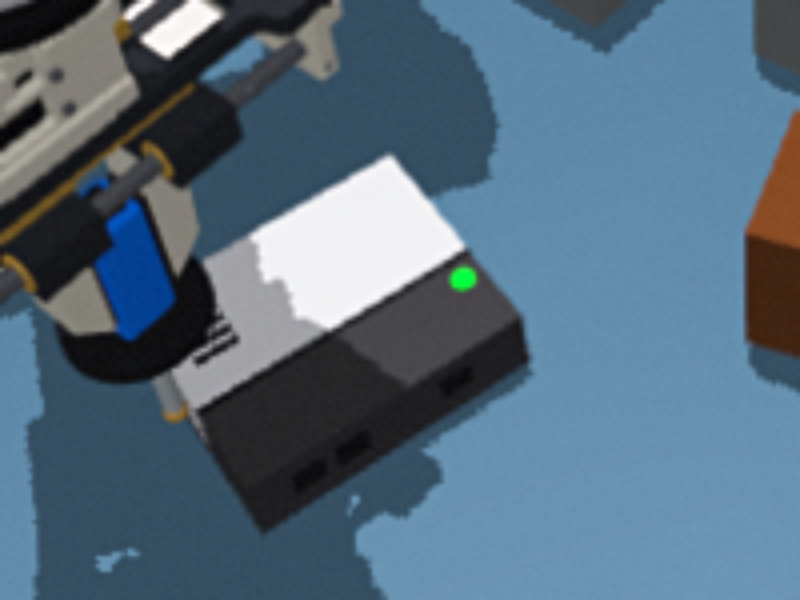

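The tip at crop (175,413) has passed the far seam end at (195,408), and the router hasn't moved. Lifting and returning.

Emit:
{"fn": "servo_tool", "kwargs": {
  "slide": [
    [0, 0, -0.2],
    [0, 0, -0.326],
    [-0.05, 0.2, -0.326],
    [-0.11, 0.5, -0.326],
    [-0.18, 0.8, -0.326]
  ],
  "rot": [
    [0, 0, 0],
    [0, 0, 0],
    [0, 0, 0],
    [0, 0, 0],
    [0, 0, 0]
  ],
  "claw": [15, 15, 15, 15, 15]
}}

```text
time: 12.68
tool_pos: [551.4, -164.0, 198.1]
tcp_rot: [3.142, 0.0, 3.0]
contact_force: [0.1, 0.0, -0.6]
grip_width: 24.4
```

Emit:
{"fn": "servo_tool", "kwargs": {
  "slide": [
    [-0.06, 0.28, 0],
    [-0.13, 0.56, 0],
    [-0.19, 0.85, 0],
    [-0.22, 0.98, 0],
    [-0.227, 1, 0]
  ],
  "rot": [
    [0, 0, 0],
    [0, 0, 0],
    [0, 0, 0],
    [0, 0, 0],
    [0, 0, 0]
  ],
  "claw": [15, 15, 15, 15, 15]
}}

```text
time: 13.3
tool_pos: [624.2, 28.4, 197.6]
tcp_rot: [3.141, -0.0, 3.004]
contact_force: [-1.0, -0.6, -0.5]
grip_width: 24.3
```

Emit:
{"fn": "servo_tool", "kwargs": {
  "slide": [
    [0, 0.024, 0],
    [0, 0.024, 0],
    [0, 0.024, 0]
  ],
  "rot": [
    [0, 0, 0],
    [0, 0, 0],
    [0, 0, 0]
  ],
  "claw": [15, 15, 15]
}}

```text
time: 13.68
tool_pos: [624.6, 30.1, 198.1]
tcp_rot: [-3.141, 0.0, 3.0]
contact_force: [0.5, 0.3, -0.8]
grip_width: 23.8
```

Run:
```python
from h import *
go(624.6,30.9,101.4)
c=capture("scene");cv2.imwrite('pics/s6c.png',cv2.resize(c['frame'][130:280,230:430,::-1],(800,600)))
```

```text
t 13.68 tcp [624.6  30.1 198.1] rpy [-3.1415e+00  1.0000e-04  2.9998e+00] F [ 0.5  0.3 -0.8] w 23.8 
 slide [0.0005 0.004  0.4833]
```

View pics/s6c.png

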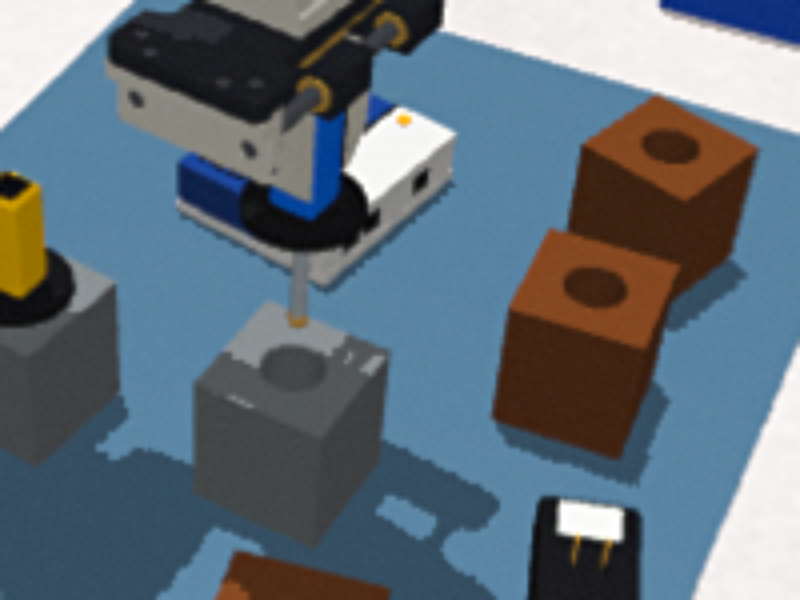

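The tip at crop (298,322) hangs over the mouth at (293,367) of the grey stand. Lowering.

Emit:
{"fn": "servo_tool", "kwargs": {
  "slide": [
    [0, 0.003, 0.12],
    [0, 0.003, 0.24],
    [0, 0.003, 0.36],
    [0, 0.003, 0.45],
    [0, 0.003, 0.465]
  ],
  "rot": [
    [0, 0, 0],
    [0, 0, 0],
    [0, 0, 0],
    [0, 0, 0],
    [0, 0, 0]
  ],
  "claw": [15, 15, 15, 15, 15]
}}

```text
time: 14.35
tool_pos: [624.0, 31.3, 103.7]
tcp_rot: [-3.141, -0.003, 3.0]
contact_force: [-0.1, -0.1, -1.7]
grip_width: 23.9
```

Emit:
{"fn": "servo_tool", "kwargs": {
  "slide": [
    [0, 0, 0.007],
    [0, 0, 0.013],
    [0, 0, 0.016],
    [0, 0, 0.018],
    [0, 0, 0.018]
  ],
  "rot": [
    [0, 0, 0],
    [0, 0, 0],
    [0, 0, 0],
    [0, 0, 0],
    [0, 0, 0]
  ],
  "claw": [15, 15, 15, 15, 15]
}}

```text
time: 14.98
tool_pos: [624.9, 31.8, 101.5]
tcp_rot: [3.141, 0.0, 3.001]
contact_force: [-0.6, 0.0, 0.2]
grip_width: 23.7
```

Emit:
{"fn": "servo_tool", "kwargs": {
  "slide": [
    [0, 0, 0.003],
    [0, 0, 0.003],
    [0, 0, 0.003]
  ],
  "rot": [
    [0, 0, 0],
    [0, 0, 0],
    [0, 0, 0]
  ],
  "claw": [15, 15, 15]
}}

```text
time: 15.35
tool_pos: [624.9, 31.8, 100.9]
tcp_rot: [3.141, 0.0, 3.001]
contact_force: [-0.4, 0.1, 0.9]
grip_width: 24.4
```

Emit:
{"fn": "servo_tool", "kwargs": {
  "slide": [
    [0, 0, 0],
    [0, 0, 0],
    [0, 0, 0],
    [0, 0, 0],
    [0, 0, 0]
  ],
  "rot": [
    [0, 0, 0],
    [0, 0, 0],
    [0, 0, 0],
    [0, 0, 0],
    [0, 0, 0]
  ],
  "claw": [28, 34, 45, 60, 70]
}}

```text
time: 15.98
tool_pos: [624.8, 31.8, 100.7]
tcp_rot: [3.141, 0.0, 3.001]
contact_force: [-0.2, -0.5, -0.2]
grip_width: 59.3
```

Emit:
{"fn": "servo_tool", "kwargs": {
  "slide": [
    [0, 0, 0],
    [0, 0, 0],
    [0, 0, -0.15],
    [0, 0, -0.4],
    [0, 0, -0.6]
  ],
  "rot": [
    [0, 0, 0],
    [0, 0, 0],
    [0, 0, 0],
    [0, 0, 0],
    [0, 0, 0]
  ],
  "claw": [70, 70, 70, 70, 70]
}}

```text
time: 16.6
tool_pos: [625.0, 31.7, 222.7]
tcp_rot: [3.141, 0.001, 3.001]
contact_force: [0.2, -0.1, -0.2]
grip_width: 70.0
```

Emit:
{"fn": "servo_tool", "kwargs": {
  "slide": [
    [0, 0.3, -0.1],
    [0, 0.6, -0.1],
    [0, 0.9, -0.1],
    [0, 0.9, -0.1],
    [0, 0.9, -0.1]
  ],
  "rot": [
    [0, 0, 0],
    [0, 0, 0],
    [0, 0, 0],
    [0, 0, 0],
    [0, 0, 0]
  ],
  "claw": [70, 70, 70, 70, 70]
}}

```text
time: 17.23
tool_pos: [649.8, 209.9, 240.4]
tcp_rot: [-3.141, -0.0, 3.002]
contact_force: [-0.7, 0.2, 0.0]
grip_width: 69.9
```

Run:
```python
from h import *
go(0,0,0)
c=capture("scene");save(c,"end");a=cv2.imread("pics/scene0.png")
for q in("router","switchbox"):
    r=silhouettes(q,"scene");print(q,[(x["box"],round(x["confidence"],2)) for x in r[:1]])
cv2.imwrite('pics/e.png',cv2.resize(cv2.hconcat([a[140:380,110:360],c['frame'][140:380,110:360,::-1]]),(800,384)))
```

```text
t 17.23 tcp [649.8 209.9 240.4] rpy [-3.1409e+00 -4.0000e-04  3.0018e+00] F [-0.7  0.2  0. ] w 69.9 
 slide [ 3.0707 -1.4913  1.2041]
router [([125.6, 279.3, 219.6, 375.1], 0.75)]
switchbox [([272.7, 146.6, 342.2, 201.1], 0.73)]
```

View pics/e.png

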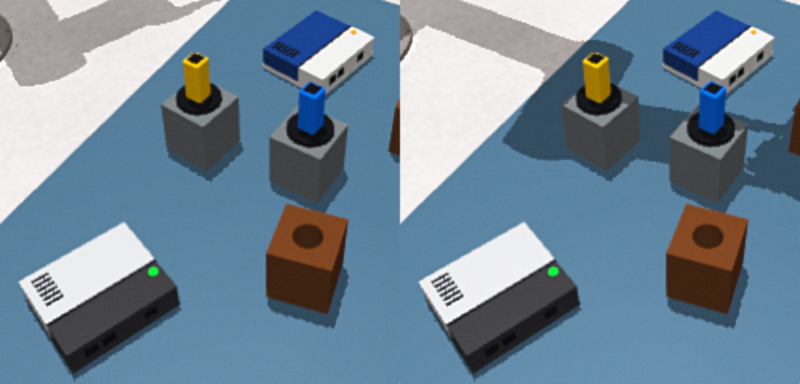

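The before and after views match. The probe is upright and seated at (712,110), and the router, switch box and brush haven't moved. Handing in.

```bash
python3 -c "
from h import *
print(close_job())"
```

```text
the job is handed in; nothing more can be done
None
```

The job is done and handed in at about 17 s of the 54 s allowed. `close_job` gives no verdict, so the results below are from my own checks.

- **Sweep:** I took the blue-handled probe from its grey stand and swept the tip along the whole seam, starting at the green lamp end. The speed was about 28 mm/s, and the tip ran about 6 mm above the top. The sweep ran a few millimetres past each end of the seam. The force readings between sweep steps never exceeded about 1.5 N, which is sensor noise, so there was no sign of pressing on the case.
- **Return:** I lowered the probe back into its own stand, let go, and moved the gripper clear.
- **Last checks:** The final picture shows the probe upright with its disc seated. Compared by eye with the first picture, the router, switch box and brush look unmoved.
- **Disagreement:** The network's tip mark was about 5 px away from the brass ball in the picture. I used the ball instead, which matched the position worked out from the grasp.

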